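# Hang a slide carrier on the stainer rail

## Robot

A 7-joint arm with a two-finger parallel gripper is mounted at the origin on a cart in front of the work surface, level with it; the furniture and walls round the work are solid. World frame = base frame: x ahead of the robot, y to its left, z up, the work surface at z = 0. Lengths are in mm, angles in rad, forces in N, time in s.
With the tool pointing down it reaches from about 400 to 875 mm from the base axis. Payload 4.4 kg.
Tool frame: the origin (TCP) lies at the very end of the fingers, on their centre line; the grasp point (between the pads) lies 19 mm behind it; z points along the fingers, y is the line along which they close (so a half turn about z gives the same grasp; the last joint's range is limited). The gripper opens to 85 mm and grips with 20 to 120 N. Pads are 22 mm wide; open, the fingers measure 114 mm over their backs; the gripper's body (76 mm by 85 mm) begins 54 mm behind the grasp point. The pads swing forward as they close: fully open they stand 13 mm farther back than shut.
Start: joints at [1.121, 0.628, 0.038, 1.517, -0.027, 0.996, -0.02], TCP at [243.418, -602.715, 231.313] pointing down, gripper open.
Joint ranges: [-3.06, 3.06], [-0.37, 2.12], [-1.25, 1.32], [0.18, 2.47], [-1.1, 4.24], [0.23, 1.98], [-2.94, 2.94]. Speed limits (rad/s): [2.57, 2.57, 3.14, 3.14, 3.14, 3.14, 3.14].

## Interface

Orientations are given as [roll, pitch, yaw] about the fixed x, y, z axes, in that order (R = Rz(yaw) Ry(pitch) Rx(roll)).
In Python, from cell import ctrl gives the robot as it stands.
- The arm moves only by the tool jog_arm, never from a script. Its argument "plan" is a list of rows, each an object of numbers: "tx", "ty", "tz": the shift along the tool's x, y, z as a fraction of full scale; "wx", "wy", "wz": the turn, a rotation vector about the tool's x, y, z as a fraction of full scale; "claw": the closure, from 0 (fully open) to 1 (shut). In form: [{"tx": .., "ty": .., "tz": .., "wx": .., "wy": .., "wz": .., "claw": ..}, ...]. A call has 1 to 12 rows; each row is the pose to reach, as a shift and turn from the pose commanded when the call began, along the tool's axes at that moment; what a row does not reach only later rows make up. Full scale, the value 1, is 300 mm for a shift and 90 degrees for a turn. A row lasts 1/10 s, in which the tool goes at most 50 mm and 8.59 degrees, less where a joint would pass 70% of its speed; a pose out of reach is approached as far as the arm can. A call with a number of a shift or a turn outside -1 to 1 is refused whole. A call with a gripper value outside its range is refused whole. The fingers move at their own pace and stop on an object; the grip force is fixed at half the most. Time passes only in rows, so rows that repeat a pose let the fingers close. It gives the time, the measured TCP pose, the force, the opening and the grip force at its end, in the units of the state.
- ctrl.read_state(): the state, without advancing time (a new reading comes with each control period).
- ctrl.get_image(name): name is "side" or "top" or "wrist"; returns a dict with "img" (400x640x3 uint8, red, green, blue), "depth" (400x640 float32, mm along the optical axis (not along the pixel's ray), 0 where there is no reading), "fx", "fy", "cx", "cy" (pixels), "position" and "orientation" of the camera in the world; the wrist camera has in their place "hand_eye" (4x4, takes a point from camera to tool coordinates, whose origin is the TCP and whose axes are the flange's). Camera axes: x right, y down, z forward; pixel columns grow to the right and rows downward; lengths in mm; the calibration is good to about 2 mm. A picture is of the moment at which its call begins: read the wrist's pose just before it.
- ctrl.finish_job(): hands the job in; it is judged then, once.
Trained networks look in a picture, given as the dict that the camera call returned (one of the last four; its "shot" number tells which), for a name from the list of things; names that differ only in an ending like _2 or _b are one class to them, and where a whole thing is asked for, a point or a joint stands for the part that bears it (a point fixed in the world has none). Each returns a list of dicts, best first, with "score" (0 to 1); they miss things now and then, are a little off and sometimes report something else, mostly with a low value. They report only what shows in the picture. A call takes as long as a camera call. They do not tell look-alikes from the thing itself.
- ctrl.trace(picture, thing): "pixels" (400x640 bool, what is visible of it) and "extent" ([centre column, centre row, width, height] in pixels, round what is visible of it).
The state is a dict: "clock": time; "qpos": joint angles; "qd": joint speeds; "tau": joint torques, N m; "eef_pos": TCP position; "tool_rot": TCP orientation; "force": force on the tool from outside, world axes, zero at the start; "torque": the same for the moment, N m; "width": finger opening in mm; "gripper_force": force on a finger pad.
Only numpy, scipy, OpenCV 4.12 (cv2) and the standard library are available. Lean on these libraries where they do the work, as an engineer would, in place of code of your own. Each camera call takes 0.05 s, during which the arm holds its last target. There are 200 camera calls.

## Task

Pick up the loaded slide carrier by its blue tab, lift its hook over the lip of the aluminium carrier rail at the red-capped entry end and lower it gently until the hook rests in the channel behind the lip. Then slide it along the channel, hook kept down behind the lip, until the hook drops fully into the pocket in the channel floor in front of the orange stop, and let go. Do not knock or force the carrier against the rail, do not shove the stop back, and leave the other things on the bench alone.

Things in the scene. Friction and masses are not known exactly. Their poses are not given: they have to be found in the camera images.
- carrier: steel slide carrier, loose, 0.21-0.35 kg. Origin: centre of basket underside; z up, x towards its hook. Basket 44 (x) x 84 (y) x 31 high, mm. Upright plate x 20 to 24, 50 wide, up to z 118; bridge x 20 to 38, z 115 to 121, 30 wide; from it the hook leg points down: x 33 to 38, 24 wide in y, rounded end at z 87. Gap between plate and leg 9 mm, open downward
- hook_tip (a point): centre of the rounded lower end of the carrier's hook leg, at (35.5, 0, 87) mm in the carrier frame
- grip_tab (a point): centre of the blue grip tab on the bridge, at (26, 0, 138.5) mm in the carrier frame; tab 10 mm thick in x (21 to 31), 32 wide in y, z 121 to 156; grip it across x
- rail: fixed aluminium rail, 280 mm long. Origin on the bench below the lip's front face, mid length; y along it to the red-capped entry end, x front (lip, robot's side) to back, z up. In mm: lip x 0 to 4, face down to z 100, rounded top z 164.5; channel x 4 to 16; rear wall x 16 to 20, top z 160; end caps y +-140 to 148, top z 165; feet x -19 to 71 at y +-105, 8 high; posts behind
- entry (a point): top of the lip at the entry end, above the red mark on the front face: (2, 85, 164.5) mm in the rail frame. The hook goes on here, within 20 mm along the rail, leg behind (+x of) the lip, carrier axes parallel to the rail's; plate and leg leave 5 mm of play round the 4 mm lip
- channel (a point): channel floor at mid length: (10, 0, 150) mm in the rail frame. The floor is a white strip, top z 150, with one pocket, blue inside, 30 mm long in y, 10 mm deep. The pocket's middle lies anywhere from y +15 to -45 mm and is not measured: feel for it by sliding the hook along the floor from the entry, pressing lightly (about 4 N), or look
- stop (a joint): how far (m) the orange stop has been shoved away from the pocket, 0 at the start, at most 0.02. The stop is an orange block, 18 mm long in y, that forms the pocket's far (-y) end wall and stands 8 mm above the channel floor; it is held by friction and slips back along the rail if pushed with more than about 7 N, and stays there
- reagent_bottle: clear reagent bottle with a dark cap, 48 mm across, 132 high; origin at the centre of its underside; a bystander
- timer: white bench timer with a red knob, 62x62x46 mm; origin at the centre of its underside; a bystander
- dropper: small dropper bottle with a blue cap, 22 mm across, 62 high; origin at the centre of its underside; a bystander
- pipette: white pipette lying on the bench, 248 mm long, 33 high; origin at the centre of its underside; a bystander
Things that resemble listed ones, but are neither listed nor needed, are in the scene too. What is shaped like the carrier but brown, purple or yellow is not meant.

How it is judged:
By the outcome, as a careful person would: the job done as asked, in the order asked, and still so for the second after the job is handed in, with the robot touching nothing.
It also fails if it takes over 70 s, if anything falls off the work surface, if the arm or the gripper's body presses on something with over 40 N, if the wrist force passes 120 N, or if a joint passes its speed limit or range.

## Working session

There is one attempt and no reset: what is moved stays moved. The work goes in short steps, Python scripts to look and compute and a tool call to move; the robot and the scene stay as the last step left them, time stands still between calls to the robot, and variables do not carry over. Pictures are saved under pics/ and viewed, at most 10 in all, crops included, and the job is handed in when it is done.

Besides the shell and the picture viewer there is one more tool, called after "Call:" as name(argument=value, ...), one argument or row to a line, values as JSON. jog_arm: Moves the arm, as the interface text tells. Shift numbers are shares of 300 mm and turn numbers shares of 90 degrees, none past 1 either way. Its arguments: {"type":"object","properties":{"plan":{"type":"array"}},"required":["plan"]}

```bash
mkdir -p pics
cat > h.py <<'E'
import numpy as np, cv2
from cell import ctrl
from scipy.spatial.transform import Rotation as R
def T_of(d, st=None):
    T=np.eye(4)
    if 'hand_eye' in d:
        T[:3,:3]=R.from_euler('xyz',st['tool_rot']).as_matrix(); T[:3,3]=st['eef_pos']; return T@np.array(d['hand_eye'])
    o=np.array(d['orientation'])
    T[:3,:3]=o if o.shape==(3,3) else R.from_euler('xyz',o).as_matrix() if o.size==3 else None
    T[:3,3]=d['position']; return T
def cloud(d,st=None):
    v,u=np.mgrid[:400,:640]; z=d['depth']
    P=np.stack([(u-d['cx'])/d['fx']*z,(v-d['cy'])/d['fy']*z,z],-1)
    T=T_of(d,st); W=P@T[:3,:3].T+T[:3,3]; W[z<=0]=np.nan; return W
def save(d,n): cv2.imwrite('pics/'+n,d['img'][...,::-1])
E
python3 - <<'E'
from h import *
st=ctrl.read_state(); print({k:np.round(v,3).tolist() for k,v in st.items()})
im=[]
for n in ['side','top','wrist']:
    d=ctrl.get_image(n); print(n,d.get('orientation'),d.get('position'),d['fx'])
    np.save(n+'.npy',d,allow_pickle=True); save(d,n+'0.png')
    W=cloud(d,st)
    for t in ['carrier','grip_tab','rail','stop']:
        for r in ctrl.trace(d,t)[:4]:
            print(t,round(r['score'],2),np.round(r['extent']),np.round(np.nanmedian(W[r['pixels']],0)))
E
```

```text
{'clock': 0.0, 'qpos': [1.121, 0.629, 0.038, 1.518, -0.027, 0.996, -0.02], 'qd': [0.001, 0.0, -0.002, 0.001, -0.0, -0.0, 0.0], 'tau': [-0.0, -56.341, 1.226, -19.345, 0.011, 0.011, -0.0], 'eef_pos': [243.189, -602.122, 230.379], 'tool_rot': [-3.14, -0.0, 0.384], 'force': [-0.368, 0.35, 0.198], 'torque': [0.011, -0.003, 0.074], 'gripper_force': 0.0, 'width': 85.51}
side [-2.12570811 -0.01967368 -2.84491091] [ 181.85361166 1055.88548796  789.44464263] 465.86579797714325
carrier 0.96 [392. 197.  28.  42.] [ 320. -128.   59.]
carrier 0.87 [366. 176.  23.  52.] [ 445. -224.   31.]
carrier 0.82 [335. 163.  15.  50.] [ 556. -288.   23.]
grip_tab 0.84 [337. 161.  18.  50.] [ 560. -291.   22.]
grip_tab 0.8 [303. 178.  23.  43.] [ 609. -156.   42.]
grip_tab 0.71 [363. 178.  21.  53.] [ 445. -223.   31.]
rail 0.8 [271. 220.  51. 106.] [602. 171. 122.]
rail 0.16 [364. 178.  23.  55.] [ 445. -223.   31.]
top [-3.06474145e+00 -9.32038924e-04 -1.58856034e+00] [ 384.21646987    6.17333328 1486.4151226 ] 386.57060278523744
carrier 0.8 [361. 163.  23.  16.] [ 618. -161.   28.]
carrier 0.77 [355. 241.  18.  24.] [ 323. -147.   23.]
carrier 0.75 [396. 180.  21.  24.] [ 549. -303.   16.]
carrier 0.73 [376. 213.  22.  18.] [ 430. -228.   18.]
grip_tab 0.92 [394. 180.  27.  22.] [ 551. -301.   18.]
grip_tab 0.84 [353. 241.  12.  23.] [ 324. -146.   23.]
grip_tab 0.77 [374. 212.  23.  18.] [ 430. -227.   14.]
grip_tab 0.71 [358. 165.  25.  15.] [ 615. -159.   30.]
rail 0.61 [288. 165.  85.  32.] [604.  87. 144.]
wrist None None 324.29030731274304
```

Run:
```python
import cv2,numpy as np
a=cv2.imread('pics/side0.png')[110:310,230:430];b=cv2.imread('pics/top0.png')[130:270,240:420]
a=cv2.resize(a,(600,600),interpolation=3);b=cv2.resize(b,(720,560),interpolation=3)
cv2.imwrite('pics/a.png',a);cv2.imwrite('pics/b.png',b)
```

```text
(no output)
```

View pics/a.png

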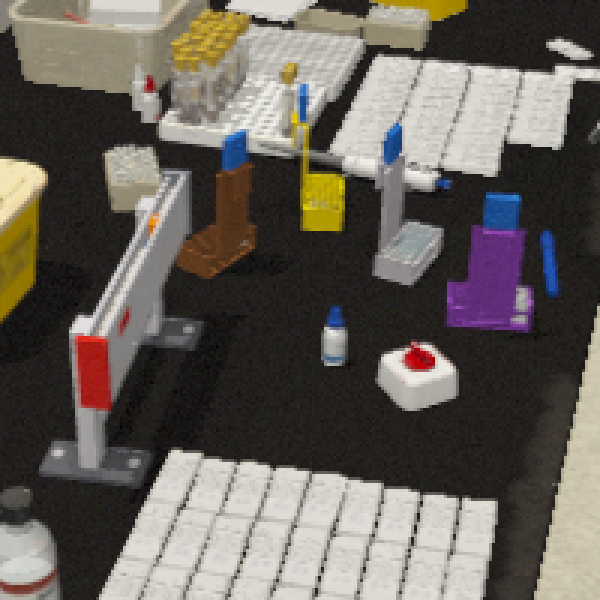

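View pics/b.png

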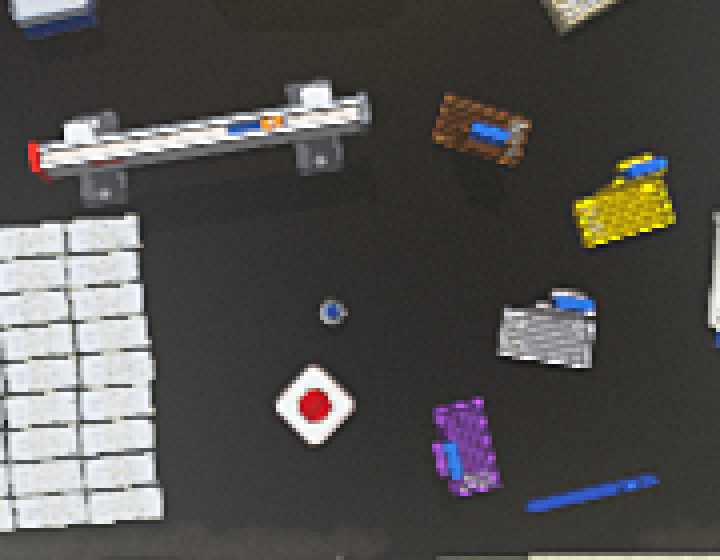

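The side crop shows four look-alikes: brown (235,150), yellow (303,105), steel grey (393,145) and purple (502,210). The steel one is the target; in the full images it is at side (366,176) and top (376,213). In the top crop the rail's red end is at (35,155), the blue pocket at (245,127) and the stop at (271,122).

Run:
```python
from h import *
d=np.load('wrist.npy',allow_pickle=True).item(); print(np.round(d['hand_eye'],3))
st=ctrl.read_state()
s=np.load('side.npy',allow_pickle=True).item(); W=cloud(s); hsv=cv2.cvtColor(s['img'],cv2.COLOR_RGB2HSV)
m=(abs(W[...,0]-445)<80)&(abs(W[...,1]+224)<80)
b=m&(hsv[...,0]>95)&(hsv[...,0]<125)&(hsv[...,1]>120)
print('tab',np.nanmedian(W[b],0).round(),b.sum())
t=np.load('top.npy',allow_pickle=True).item(); W=cloud(t); 
for c in [(298,163),(301,162),(308,160),(250,168),(331,157)]: print(c,W[c[1],c[0]].round())
Rm=R.from_euler('xyz',st['tool_rot'])
he=np.array(d['hand_eye'])
for yaw,c,h in [(1.47,(450,-224,145),380),]:
    Rn=R.from_euler('xyz',[np.pi,0,yaw]).as_matrix()
    print('shift frac', Rm.inv().apply(np.array([450,-224,400])-st['eef_pos'])/300, 'turn',(Rm.inv()*R.from_matrix(Rn)).as_rotvec()/(np.pi/2), 'cam off',Rn@he[:3,3],Rn@he[:3,2])
```

```text
[[-2.00000e-03 -9.57000e-01 -2.90000e-01  7.45820e+01]
 [ 1.00000e+00 -1.00000e-03 -1.00000e-03  6.03000e-01]
 [ 0.00000e+00 -2.90000e-01  9.57000e-01 -1.42861e+02]
 [ 0.00000e+00  0.00000e+00  0.00000e+00  1.00000e+00]]
tab [ 451. -226.  143.] 58
(298, 163) [607.  60. 138.]
(301, 162) [609.  50. 142.]
(308, 160) [614.  25. 155.]
(250, 168) [590. 227. 151.]
(331, 157) [620. -55. 170.]
shift frac [ 1.11122249 -0.91265966 -0.56219135] turn [ 2.01374901e-05 -1.50209788e-05 -6.91499140e-01] cam off [  8.10445013  74.14264405 142.86070237] [-0.03006213 -0.28871277 -0.95694368]
```

Call:
jog_arm(
  plan=[
    {"tx":0,"ty":0,"tz":-0.4,"wz":-0.1,"claw":0},
    {"tx":0.95,"ty":-0.97,"tz":-0.4,"wz":-0.69,"claw":0},
    {"tx":0.95,"ty":-0.97,"tz":-0.4,"wz":-0.69,"claw":0},
    {"tx":0.95,"ty":-0.97,"tz":-0.4,"wz":-0.69,"claw":0},
    {"tx":0.95,"ty":-0.97,"tz":-0.4,"wz":-0.69,"claw":0},
    {"tx":0.95,"ty":-0.97,"tz":-0.4,"wz":-0.69,"claw":0},
    {"tx":0.95,"ty":-0.97,"tz":-0.4,"wz":-0.69,"claw":0},
    {"tx":0.95,"ty":-0.97,"tz":-0.4,"wz":-0.69,"claw":0},
    {"tx":0.95,"ty":-0.97,"tz":-0.4,"wz":-0.69,"claw":0},
    {"tx":0.95,"ty":-0.97,"tz":-0.4,"wz":-0.69,"claw":0},
    {"tx":0.95,"ty":-0.97,"tz":-0.4,"wz":-0.69,"claw":0},
    {"tx":0.95,"ty":-0.97,"tz":-0.4,"wz":-0.69,"claw":0},
  ],
)

```text
invalid input at $.plan[0]: expected keys tx, ty, tz, wx, wy, wz, claw
```

Call:
jog_arm(
  plan=[
    {"tx":0,"ty":0,"tz":-0.2,"wx":0,"wy":0,"wz":-0.1,"claw":0},
    {"tx":0.95,"ty":-0.97,"tz":-0.4,"wx":0,"wy":0,"wz":-0.69,"claw":0},
    {"tx":0.95,"ty":-0.97,"tz":-0.4,"wx":0,"wy":0,"wz":-0.69,"claw":0},
    {"tx":0.95,"ty":-0.97,"tz":-0.4,"wx":0,"wy":0,"wz":-0.69,"claw":0},
    {"tx":0.95,"ty":-0.97,"tz":-0.4,"wx":0,"wy":0,"wz":-0.69,"claw":0},
    {"tx":0.95,"ty":-0.97,"tz":-0.4,"wx":0,"wy":0,"wz":-0.69,"claw":0},
    {"tx":0.95,"ty":-0.97,"tz":-0.4,"wx":0,"wy":0,"wz":-0.69,"claw":0},
    {"tx":0.95,"ty":-0.97,"tz":-0.4,"wx":0,"wy":0,"wz":-0.69,"claw":0},
    {"tx":0.95,"ty":-0.97,"tz":-0.4,"wx":0,"wy":0,"wz":-0.69,"claw":0},
    {"tx":0.95,"ty":-0.97,"tz":-0.4,"wx":0,"wy":0,"wz":-0.69,"claw":0},
    {"tx":0.95,"ty":-0.97,"tz":-0.4,"wx":0,"wy":0,"wz":-0.69,"claw":0},
    {"tx":0.95,"ty":-0.97,"tz":-0.4,"wx":0,"wy":0,"wz":-0.69,"claw":0},
  ],
)

```text
clock: 1.95
eef_pos: [398.1, -227.5, 351.2]
tool_rot: [-3.141, 0.001, 1.466]
force: [-0.6, -0.4, -0.9]
width: 85.3
gripper_force: 0.0
```

```bash
cat > tab.py <<'E'
from h import *
import sys
st=ctrl.read_state(); d=ctrl.get_image('wrist'); W=cloud(d,st); save(d,sys.argv[1])
print(np.round(st['eef_pos'],1),np.round(st['tool_rot'],4),st['clock'])
hsv=cv2.cvtColor(d['img'],cv2.COLOR_RGB2HSV)
m=(abs(W[...,0]-450)<90)&(abs(W[...,1]+226)<90)
b=m&(hsv[...,0]>95)&(hsv[...,0]<125)&(hsv[...,1]>120)&(W[...,2]>115)
def rect(P,n):
    r=cv2.minAreaRect(P[:,:2].astype(np.float32)); print(n,len(P),np.round(P.mean(0),1),r)
top=b&(W[...,2]>np.nanmax(np.where(b,W[...,2],np.nan))-5); rect(W[top],'tabtop')
print('z max',np.nanpercentile(W[b][:,2],[2,50,98]))
k=m&(W[...,2]>15)&(W[...,2]<45); rect(W[k],'basket')
v,u=np.where(b); print('tab px',u.min(),u.max(),v.min(),v.max())
P=W[top][:,:2]; c=P.mean(0); e=np.linalg.eigh(np.cov((P-c).T))[1][:,1]; print('pca yaw',np.arctan2(-e[0],e[1]) if e[1]>0 else np.arctan2(e[0],-e[1]))
E
python3 tab.py w1.png
```

```text
[ 398.1 -227.5  351.2] [-3.1412e+00  1.1000e-03  1.4663e+00] 1.95
tabtop 2 [ 398.5 -217.2  434.7] ((398.4852600097656, -217.239013671875), (20.441802978515625, 0.0), 172.54043579101562)
z max [125.92534688 155.47129673 157.8195179 ]
basket 1310 [ 449.6 -236.7   26.2] ((443.07830810546875, -237.0869140625), (91.77249145507812, 241.73849487304688), 58.58866882324219)
tab px 271 563 157 394
pca yaw 1.4406026167633943
```

View pics/w1.png

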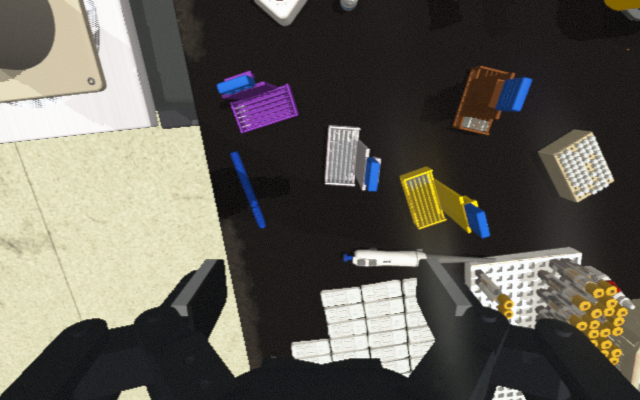

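The wrist picture shows the steel carrier, basket at (342,155) and blue tab at (373,173), with the yellow, purple and brown ones clear of it. I'll measure its tab only, and get rail geometry from the top and side clouds.

```bash
sed -i 's/^m=.*/m=(abs(W[...,0]-450)<60)\&(abs(W[...,1]+226)<60)\&(W[...,2]<170)/' tab.py; python3 tab.py w2.png
python3 - <<'E'
from h import *
for n in ['top','side']:
    d=np.load(n+'.npy',allow_pickle=True).item(); W=cloud(d); hsv=cv2.cvtColor(d['img'],cv2.COLOR_RGB2HSV)
    reg=(W[...,0]>550)&(W[...,0]<670)&(W[...,1]>-80)&(W[...,1]<260)
    P=W[reg&(W[...,2]>135)&(W[...,2]<175)]
    c=P.mean(0); e=np.linalg.eigh(np.cov((P-c)[:,:2].T))[1][:,1]; e*=np.sign(e[1]); print(n,len(P),c.round(1),'yaw',np.arctan2(-e[0],e[1]), ((P-c)[:,:2]@e).min(),((P-c)[:,:2]@e).max(), 'z',np.percentile(P[:,2],[5,50,95]))
    for nm,lo,hi in [('orange',8,22),('blue',100,125)]:
        k=reg&(hsv[...,0]>lo)&(hsv[...,0]<hi)&(hsv[...,1]>110)&(hsv[...,2]>70); print(nm,k.sum(),W[k].mean(0).round(1))
    k=reg&((hsv[...,0]<6)|(hsv[...,0]>174))&(hsv[...,1]>120); 
    for q in np.array_split(W[k][W[k][:,1].argsort()],4): print('red',len(q),q.mean(0).round(1))
E
```

```text
[ 397.8 -228.   351. ] [-3.1407e+00  8.0000e-04  1.4648e+00] 2.0
tabtop 267 [ 454.2 -233.2  156. ] ((454.4413146972656, -233.3808135986328), (31.382139205932617, 10.099495887756348), 79.71249389648438)
z max [125.67095749 155.41337737 157.46526407]
basket 898 [ 429.9 -228.8   26.5] ((429.1963806152344, -229.2040557861328), (84.0024642944336, 44.45283508300781), 80.16619873046875)
tab px 365 380 157 190
pca yaw -0.1583348701408068
top 646 [604.5  91.7 153.5] yaw 0.13494533216614846 -148.39896998926997 146.3521682252638 z [140.75647677 152.55054144 165.24321696]
orange 12 [613.9  26.6 156.8]
blue 15 [611.8  52.6 139.6]
red 8 [578.3 200.2 139.3]
red 8 [580.3 229.9 157. ]
red 7 [583.7 232.7 163.6]
red 7 [597.  242.  117.7]
side 880 [602.9 110.6 153.4] yaw 0.1320565224966552 -169.58372596190506 129.36257899437985 z [137.8469209  153.12784096 165.3755881 ]
orange 17 [616.2  29.7 155. ]
blue 0 [nan nan nan]
red 66 [583.6 210.  130.6]
red 66 [583.3 232.5 133.9]
red 66 [586.1 234.  135.9]
red 65 [588.7 236.1 133.1]<stdin>:8: RuntimeWarning: Mean of empty slice.
  ret = um.true_divide(
```

Call:
jog_arm(
  plan=[
    {"tx":0.001,"ty":0.189,"tz":0.1,"wx":0,"wy":0,"wz":0.044,"claw":0},
    {"tx":0.001,"ty":0.189,"tz":0.25,"wx":0,"wy":0,"wz":0.044,"claw":0},
    {"tx":0.001,"ty":0.189,"tz":0.4,"wx":0,"wy":0,"wz":0.044,"claw":0},
    {"tx":0.001,"ty":0.189,"tz":0.5,"wx":0,"wy":0,"wz":0.044,"claw":0},
    {"tx":0.001,"ty":0.189,"tz":0.6,"wx":0,"wy":0,"wz":0.044,"claw":0},
    {"tx":0.001,"ty":0.189,"tz":0.68,"wx":0,"wy":0,"wz":0.044,"claw":0},
    {"tx":0.001,"ty":0.189,"tz":0.73,"wx":0,"wy":0,"wz":0.044,"claw":0},
    {"tx":0.001,"ty":0.189,"tz":0.745,"wx":0,"wy":0,"wz":0.044,"claw":0},
    {"tx":0.001,"ty":0.189,"tz":0.745,"wx":0,"wy":0,"wz":0.044,"claw":0},
    {"tx":0.001,"ty":0.189,"tz":0.745,"wx":0,"wy":0,"wz":0.044,"claw":0},
  ],
)

```text
clock: 3.05
eef_pos: [455.4, -232.6, 128.3]
tool_rot: [3.141, 0.0, 1.397]
force: [-0.2, -0.5, 0.2]
width: 85.5
gripper_force: 0.0
```

```bash
python3 tab.py w3.png
```

```text
[ 455.4 -232.6  128.3] [3.1406e+00 4.0000e-04 1.3973e+00] 3.05
tabtop 1 [ 401.3 -216.8  169.2] ((401.2751770019531, -216.772216796875), (0.0, 0.0), 0.0)
z max [127.21141961 155.61986606 157.15548374]
basket 3011 [ 425.9 -225.2   25.8] ((429.8862609863281, -228.91934204101562), (83.62765502929688, 46.054718017578125), 80.28652954101562)
tab px 164 330 231 328
pca yaw nantab.py:14: RuntimeWarning: Degrees of freedom <= 0 for slice
  P=W[top][:,:2]; c=P.mean(0); e=np.linalg.eigh(np.cov((P-c).T))[1][:,1]; print('pca yaw',np.arctan2(-e[0],e[1]) if e[1]>0 else np.arctan2(e[0],-e[1]))
  c *= np.true_divide(1, fact)
  c *= np.true_divide(1, fact)
```

View pics/w3.png

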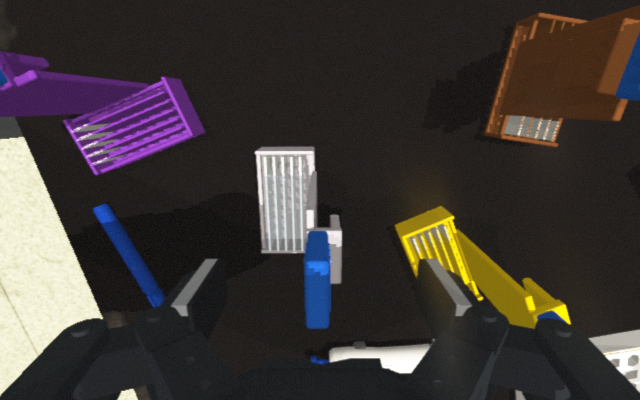

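The blue tab of the steel carrier (317,280) stands centred between the open fingers, hook to the right at (335,250). Closing.

Call:
jog_arm(
  plan=[
    {"tx":0,"ty":0,"tz":0,"wx":0,"wy":0,"wz":0,"claw":0.5},
    {"tx":0,"ty":0,"tz":0,"wx":0,"wy":0,"wz":0,"claw":0.8},
    {"tx":0,"ty":0,"tz":0,"wx":0,"wy":0,"wz":0,"claw":1},
    {"tx":0,"ty":0,"tz":0,"wx":0,"wy":0,"wz":0,"claw":1},
    {"tx":0,"ty":0,"tz":0,"wx":0,"wy":0,"wz":0,"claw":1},
    {"tx":0,"ty":0,"tz":0,"wx":0,"wy":0,"wz":0,"claw":1},
    {"tx":0,"ty":0,"tz":0,"wx":0,"wy":0,"wz":0,"claw":1},
    {"tx":0,"ty":0,"tz":0,"wx":0,"wy":0,"wz":0,"claw":1},
    {"tx":0,"ty":0,"tz":0,"wx":0,"wy":0,"wz":0,"claw":1},
    {"tx":0,"ty":0,"tz":0,"wx":0,"wy":0,"wz":0,"claw":1},
  ],
)

```text
clock: 4.1
eef_pos: [455.1, -231.7, 128.0]
tool_rot: [-3.142, 0.0, 1.399]
force: [-1.4, -0.1, 6.0]
width: 8.8
gripper_force: 59.0
```

Call:
jog_arm(
  plan=[
    {"tx":0,"ty":0,"tz":-0.03,"wx":0,"wy":0,"wz":0,"claw":1},
    {"tx":0,"ty":0,"tz":-0.1,"wx":0,"wy":0,"wz":0,"claw":1},
    {"tx":0,"ty":0,"tz":-0.2,"wx":0,"wy":0,"wz":0,"claw":1},
    {"tx":0,"ty":0,"tz":-0.3,"wx":0,"wy":0,"wz":0,"claw":1},
    {"tx":0,"ty":0,"tz":-0.4,"wx":0,"wy":0,"wz":0,"claw":1},
    {"tx":0,"ty":0,"tz":-0.5,"wx":0,"wy":0,"wz":0,"claw":1},
    {"tx":0,"ty":0,"tz":-0.6,"wx":0,"wy":0,"wz":0,"claw":1},
    {"tx":0,"ty":0,"tz":-0.66,"wx":0,"wy":0,"wz":0,"claw":1},
    {"tx":0,"ty":0,"tz":-0.67,"wx":0,"wy":0,"wz":0,"claw":1},
    {"tx":0,"ty":0,"tz":-0.67,"wx":0,"wy":0,"wz":0,"claw":1},
  ],
)

```text
clock: 5.1
eef_pos: [454.9, -231.6, 328.6]
tool_rot: [3.142, 0.0, 1.399]
force: [-0.7, -0.5, -3.2]
width: 8.8
gripper_force: 58.7
```

Call:
jog_arm(
  plan=[
    {"tx":0.04,"ty":0,"tz":0,"wx":0,"wy":0,"wz":0,"claw":1},
    {"tx":0.12,"ty":0,"tz":0,"wx":0,"wy":0,"wz":-0.02,"claw":1},
    {"tx":0.22,"ty":0,"tz":0,"wx":0,"wy":0,"wz":-0.05,"claw":1},
    {"tx":0.34,"ty":0,"tz":0,"wx":0,"wy":0,"wz":-0.08,"claw":1},
    {"tx":0.46,"ty":0,"tz":0,"wx":0,"wy":0,"wz":-0.11,"claw":1},
    {"tx":0.58,"ty":0,"tz":0,"wx":0,"wy":0,"wz":-0.14,"claw":1},
    {"tx":0.7,"ty":0,"tz":0,"wx":0,"wy":0,"wz":-0.17,"claw":1},
    {"tx":0.82,"ty":0,"tz":0,"wx":0,"wy":0,"wz":-0.199,"claw":1},
    {"tx":0.92,"ty":0,"tz":0,"wx":0,"wy":0,"wz":-0.199,"claw":1},
    {"tx":0.97,"ty":0,"tz":0,"wx":0,"wy":0,"wz":-0.199,"claw":1},
    {"tx":0.99,"ty":0,"tz":0,"wx":0,"wy":0,"wz":-0.199,"claw":1},
    {"tx":0.99,"ty":0,"tz":0,"wx":0,"wy":0,"wz":-0.199,"claw":1},
  ],
)

```text
clock: 6.3
eef_pos: [505.3, 61.9, 327.8]
tool_rot: [-3.139, -0.0, 1.713]
force: [0.2, -1.0, -2.6]
width: 9.0
gripper_force: 58.7
```

Call:
jog_arm(
  plan=[
    {"tx":0.05,"ty":0,"tz":0,"wx":0,"wy":0,"wz":0,"claw":1},
    {"tx":0.13,"ty":0,"tz":0,"wx":0,"wy":0,"wz":0,"claw":1},
    {"tx":0.2,"ty":0,"tz":0,"wx":0,"wy":0,"wz":0,"claw":1},
    {"tx":0.24,"ty":0,"tz":0,"wx":0,"wy":0,"wz":0,"claw":1},
    {"tx":0.25,"ty":0,"tz":0,"wx":0,"wy":0,"wz":0,"claw":1},
    {"tx":0.25,"ty":0,"tz":0,"wx":0,"wy":0,"wz":0,"claw":1},
    {"tx":0.25,"ty":0,"tz":0,"wx":0,"wy":0,"wz":0,"claw":1},
  ],
)

```text
clock: 7.0
eef_pos: [495.9, 133.5, 328.6]
tool_rot: [-3.141, 0.001, 1.709]
force: [-0.1, 0.3, -1.6]
width: 8.8
gripper_force: 58.7
```

Run:
```python
from h import *
st=ctrl.read_state(); d=ctrl.get_image('wrist'); W=cloud(d,st); save(d,'w4.png')
print({k:np.round(st[k],3).tolist() for k in ['eef_pos','tool_rot','force','width','gripper_force','qpos']})
d['st']=st; np.save('w4.npy',d,allow_pickle=True)
```

```text
{'eef_pos': [495.86, 133.472, 328.613], 'tool_rot': [-3.141, 0.001, 1.709], 'force': [-0.144, 0.268, -1.565], 'width': 8.806, 'gripper_force': 58.702, 'qpos': [0.068, 0.365, -0.538, 1.745, 0.209, 1.09, -0.401]}
```

View pics/w4.png

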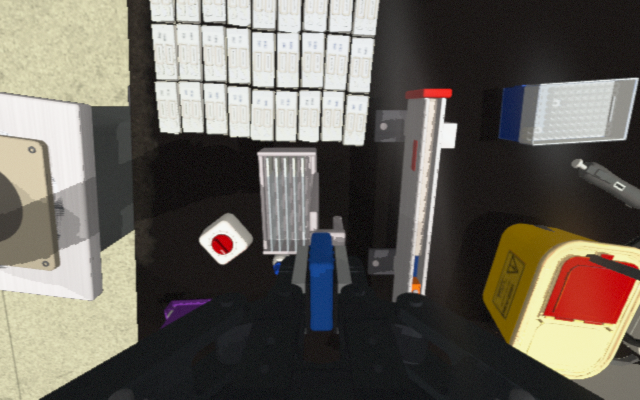

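Carrier hangs straight in the grip (tab 320,280; hook 338,230); the rail runs from the red cap (428,93) to the stop (416,285), red entry mark at (414,155), blue pocket at (416,265). Now I fit the rail precisely.

Run:
```python
from h import *
d=np.load('w4.npy',allow_pickle=True).item(); st=d['st']; W=cloud(d,st); hsv=cv2.cvtColor(d['img'],cv2.COLOR_RGB2HSV)
u=np.arange(640)[None,:]+0*W[...,0]
reg=(u>395)&(u<460)&(W[...,0]>555)&(W[...,0]<650)&(W[...,2]>102)&(W[...,1]>-60)&(W[...,1]<260)
# face: left-most points z 108..155
f=W[reg&(W[...,2]>108)&(W[...,2]<158)]
# robust line on minimal-x side: RANSAC-ish via iterative fit
f=f[f[:,0]<595-(f[:,1]-130)*0.14]
p=np.polyfit(f[:,1],f[:,0],1)
for _ in range(8):
    r=f[:,0]-np.polyval(p,f[:,1]); k=(abs(r)<2.5); p=np.polyfit(f[k,1],f[k,0],1)
print('face line n',k.sum(),len(f),'yaw',-np.arctan(p[0]),'x@y133',np.polyval(p,133), r[k].std())
yaw=-np.arctan(p[0]); ex=np.array([np.cos(yaw),np.sin(yaw)]); ey=np.array([-ex[1],ex[0]])
P=W[reg]; o=np.array([np.polyval(p,0),0]); X=(P[:,:2]-o)@ex; Y=(P[:,:2]-o)@ey
for a in range(-4,26,2):
    k=(X>=a)&(X<a+2)
    if k.sum()>5: print(a,k.sum(),np.percentile(P[k,2],[10,50,90]).round(1))
def show(n,m):
    q=W[m]; print(n,m.sum(),'X',np.percentile((q[:,:2]-o)@ex,[5,50,95]).round(1),'Y',np.percentile((q[:,:2]-o)@ey,[2,50,98]).round(1),'z',np.percentile(q[:,2],[5,50,95]).round(1))
red=reg&((hsv[...,0]<6)|(hsv[...,0]>174))&(hsv[...,1]>120); v=np.arange(400)[:,None]+0*u
show('cap',red&(v<110)); show('mark',red&(v>120)&(v<180))
show('orange',reg&(hsv[...,0]>6)&(hsv[...,0]<22)&(hsv[...,1]>120)); show('blue',reg&(hsv[...,0]>100)&(hsv[...,0]<125)&(hsv[...,1]>100))
# carrier in tool frame
t=np.array(st['eef_pos']); tx=(W[...,:2]-t[:2])
print('tcp rail X,Y',(t[:2]-o)@ex,(t[:2]-o)@ey)
c=(u>255)&(u<350)
q=c&(W[...,2]>t[2]-127+15)&(W[...,2]<t[2]-127+36)&(u<318); r=cv2.minAreaRect(W[q][:,:2].astype(np.float32)); print('basket',r, 'z95',np.percentile(W[q][:,2],95)-t[2])
q=c&(u>328)&(u<347)&(v>212)&(v<250)&(W[...,2]>t[2]-60)&(W[...,2]<t[2]+5)
show('bridge/leg',q)
tab=c&(hsv[...,0]>95)&(hsv[...,0]<125)&(hsv[...,1]>120)&(W[...,2]>t[2]-10)&(v>225); show('tab',tab); print('o',o,'z tcp',t[2])
```

```text
face line n 2545 2630 yaw 0.13351700140066683 x@y133 591.3794824397175 0.3250990560407829
-4 133 [110.8 139.4 160.9]
-2 1407 [110.9 139.4 159.6]
0 2183 [111.3 142.9 164.4]
2 303 [163.4 164.5 165.3]
4 35 [158.  164.3 165.9]
6 44 [152.2 160.1 166.1]
8 338 [149.3 150.3 157. ]
10 360 [148.9 150.2 157.8]
12 409 [142.2 150.  151.5]
14 670 [147.5 150.9 159.2]
16 858 [149.9 158.8 160.8]
18 348 [159.3 160.  161.3]
20 31 [159.1 163.9 165.4]
22 14 [150.1 150.7 163.6]
24 52 [149.3 150.5 151.1]
cap 387 X [-3.1  3.6 20.3] Y [227.4 230.9 235.1] z [115.  164.2 166.1]
mark 65 X [-0.9 -0.5 -0.2] Y [158.6 171.2 185.3] z [140.5 144.8 148.3]
orange 98 X [ 6.1 11.  14.6] Y [24.2 31.7 33.8] z [146.4 157.4 158.9]
blue 63 X [11.4 13.2 14.8] Y [34.  46.  57.5] z [138.8 140.1 141.1]
tcp rail X,Y -94.60669551799732 147.3773974481569
basket ((471.376708984375, 128.06893920898438), (45.150146484375, 83.60049438476562), 7.948892116546631) z95 -96.24928187559499
bridge/leg 395 X [-89.6 -85.4 -82.4] Y [153.1 157.2 160.6] z [291.  321.  330.2]
tab 2285 X [-98.3 -94.  -89.6] Y [131.2 153.7 161.4] z [331.7 356.3 357.7]
o [609.24352283   0.        ] z tcp 328.6128280783392
```

Call:
jog_arm(
  plan=[
    {"tx":0.02,"ty":0.05,"tz":0,"wx":0,"wy":0,"wz":0.003,"claw":1},
    {"tx":0.05,"ty":0.14,"tz":0,"wx":0,"wy":0,"wz":0.003,"claw":1},
    {"tx":0.084,"ty":0.23,"tz":0,"wx":0,"wy":0,"wz":0.003,"claw":1},
    {"tx":0.084,"ty":0.29,"tz":0,"wx":0,"wy":0,"wz":0.003,"claw":1},
    {"tx":0.084,"ty":0.313,"tz":0.02,"wx":0,"wy":0,"wz":0.003,"claw":1},
    {"tx":0.084,"ty":0.313,"tz":0.08,"wx":0,"wy":0,"wz":0.003,"claw":1},
    {"tx":0.084,"ty":0.313,"tz":0.16,"wx":0,"wy":0,"wz":0.003,"claw":1},
    {"tx":0.084,"ty":0.313,"tz":0.24,"wx":0,"wy":0,"wz":0.003,"claw":1},
    {"tx":0.084,"ty":0.313,"tz":0.3,"wx":0,"wy":0,"wz":0.003,"claw":1},
    {"tx":0.084,"ty":0.313,"tz":0.335,"wx":0,"wy":0,"wz":0.003,"claw":1},
    {"tx":0.084,"ty":0.313,"tz":0.345,"wx":0,"wy":0,"wz":0.003,"claw":1},
    {"tx":0.084,"ty":0.313,"tz":0.345,"wx":0,"wy":0,"wz":0.003,"claw":1},
  ],
)

```text
clock: 8.25
eef_pos: [585.0, 172.9, 225.4]
tool_rot: [-3.141, 0.0, 1.706]
force: [0.4, -0.2, -1.3]
width: 8.4
gripper_force: 58.8
```

```bash
cat > chk.py <<'E'
from h import *
import sys
st=ctrl.read_state(); d=ctrl.get_image('wrist'); W=cloud(d,st); save(d,sys.argv[1]); hsv=cv2.cvtColor(d['img'],cv2.COLOR_RGB2HSV)
yaw=.1335; ex=np.array([np.cos(yaw),np.sin(yaw)]); ey=np.array([-ex[1],ex[0]]); o=np.array([609.24,0])
t=np.array(st['eef_pos']); print('TCP X,Y,z',((t[:2]-o)@ex).round(1),((t[:2]-o)@ey).round(1),t[2].round(1),'yaw-rail',round(st['tool_rot'][2]-np.pi/2-yaw,4),np.round(st['tool_rot'],4),'F',np.round(st['force'],1),'clk',st['clock'])
X=(W[...,:2]-o)@ex; Y=(W[...,:2]-o)@ey; Z=W[...,2]
def sh(n,m):
    if m.sum()>3: print(n,m.sum(),'X',np.percentile(X[m],[3,50,97]).round(1),'Y',np.percentile(Y[m],[3,50,97]).round(1),'Z',np.percentile(Z[m],[3,50,97]).round(1))
v,u=np.mgrid[:400,:640]
sh('face',(Z>108)&(Z<158)&(X>-6)&(X<3)&(Y>t[1]+50)&(Y<222))
sh('liptop',(Z>163)&(Z<167)&(X>-6)&(X<9)&(Y>t[1]+40)&(Y<222))
sh('wall',(Z>158)&(Z<162)&(X>10)&(X<25)&(Y>t[1]+40)&(Y<222))
sh('tab',(hsv[...,0]>95)&(hsv[...,0]<125)&(hsv[...,1]>120)&(Z>t[2]+15)&(Z<t[2]+40)&(abs(u-320)<40))
sh('bridge/leg',(Z>t[2]-45)&(Z<t[2]-2)&(u>326)&(u<347)&(v>205)&(v<255))
sh('orange',(hsv[...,0]>6)&(hsv[...,0]<22)&(hsv[...,1]>120)&(abs(X-10)<10))
sh('behind',(X>22)&(X<130)&(Z>60)&(Y<150))
E
python3 chk.py w5.png
```

```text
TCP X,Y,z -1.0 174.6 225.4 yaw-rail 0.0016 [-3.1415e+00  1.0000e-04  1.7059e+00] F [ 0.4 -0.2 -1.3] clk 8.25
liptop 83 X [0.2 2.1 3.4] Y [213.2 217.5 221.6] Z [163.2 164.2 165.3]
wall 83 X [16.2 18.  19.5] Y [213.1 217.5 221.4] Z [159.2 160.3 161.3]
tab 1889 X [-4.7 -0.4  4.2] Y [159.  177.3 188.4] Z [242.7 253.2 255.9]
bridge/leg 381 X [ 3.2  8.2 11.6] Y [180.4 184.3 187.5] Z [187.  217.4 220.2]
```

View pics/w5.png

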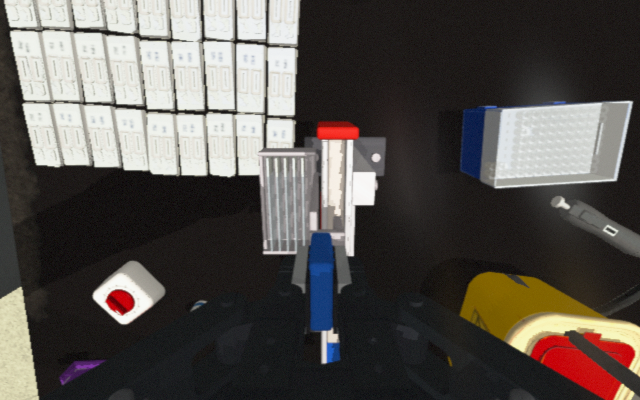

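Carrier is aligned: lip centre X 2.1, tab X -0.3, leg outer face 11.6 as computed; picture shows the hook over the channel at (337,235). Lowering slowly.

Call:
jog_arm(
  plan=[
    {"tx":0,"ty":0,"tz":0.02,"wx":0,"wy":0,"wz":0.001,"claw":1},
    {"tx":0,"ty":0,"tz":0.04,"wx":0,"wy":0,"wz":0.001,"claw":1},
    {"tx":0,"ty":0,"tz":0.055,"wx":0,"wy":0,"wz":0.001,"claw":1},
    {"tx":0,"ty":0,"tz":0.07,"wx":0,"wy":0,"wz":0.001,"claw":1},
    {"tx":0,"ty":0,"tz":0.08,"wx":0,"wy":0,"wz":0.001,"claw":1},
    {"tx":0,"ty":0,"tz":0.09,"wx":0,"wy":0,"wz":0.001,"claw":1},
    {"tx":0,"ty":0,"tz":0.098,"wx":0,"wy":0,"wz":0.001,"claw":1},
    {"tx":0,"ty":0,"tz":0.104,"wx":0,"wy":0,"wz":0.001,"claw":1},
    {"tx":0,"ty":0,"tz":0.104,"wx":0,"wy":0,"wz":0.001,"claw":1},
  ],
)

```text
clock: 9.2
eef_pos: [584.9, 173.2, 193.9]
tool_rot: [-3.141, 0.0, 1.705]
force: [-0.1, 0.6, -2.2]
width: 9.2
gripper_force: 58.8
```

Call:
jog_arm(
  plan=[
    {"tx":0,"ty":0,"tz":0.003,"wx":0,"wy":0,"wz":0,"claw":1},
    {"tx":0,"ty":0,"tz":0.006,"wx":0,"wy":0,"wz":0,"claw":1},
    {"tx":0,"ty":0,"tz":0.006,"wx":0,"wy":0,"wz":0,"claw":1},
  ],
)

```text
clock: 9.5
eef_pos: [585.0, 173.2, 192.3]
tool_rot: [-3.142, 0.0, 1.705]
force: [-1.1, -0.1, -2.4]
width: 9.2
gripper_force: 58.8
```

Call:
jog_arm(
  plan=[
    {"tx":0,"ty":0,"tz":0.002,"wx":0,"wy":0,"wz":0,"claw":1},
    {"tx":0,"ty":0,"tz":0.004,"wx":0,"wy":0,"wz":0,"claw":1},
    {"tx":0,"ty":0,"tz":0.004,"wx":0,"wy":0,"wz":0,"claw":1},
  ],
)

```text
clock: 9.8
eef_pos: [585.0, 173.2, 191.0]
tool_rot: [-3.141, 0.0, 1.705]
force: [0.5, -0.6, -3.2]
width: 8.9
gripper_force: 58.8
```

Call:
jog_arm(
  plan=[
    {"tx":0,"ty":0,"tz":0.002,"wx":0,"wy":0,"wz":0,"claw":1},
    {"tx":0,"ty":0,"tz":0.003,"wx":0,"wy":0,"wz":0,"claw":1},
    {"tx":0,"ty":0,"tz":0.003,"wx":0,"wy":0,"wz":0,"claw":1},
  ],
)

```text
clock: 10.1
eef_pos: [585.1, 173.3, 190.8]
tool_rot: [3.141, 0.0, 1.705]
force: [-1.4, -0.8, 3.5]
width: 9.0
gripper_force: 59.7
```

Call:
jog_arm(
  plan=[
    {"tx":0,"ty":0,"tz":-0.001,"wx":0,"wy":0,"wz":0,"claw":1},
    {"tx":-0.02,"ty":0,"tz":-0.001,"wx":0,"wy":0,"wz":0,"claw":1},
    {"tx":-0.04,"ty":0,"tz":-0.001,"wx":0,"wy":0,"wz":0,"claw":1},
    {"tx":-0.06,"ty":0,"tz":-0.001,"wx":0,"wy":0,"wz":0,"claw":1},
    {"tx":-0.08,"ty":0,"tz":-0.001,"wx":0,"wy":0,"wz":0,"claw":1},
    {"tx":-0.1,"ty":0,"tz":-0.001,"wx":0,"wy":0,"wz":0,"claw":1},
    {"tx":-0.1,"ty":0,"tz":-0.001,"wx":0,"wy":0,"wz":0,"claw":1},
  ],
)

```text
clock: 10.8
eef_pos: [589.8, 142.3, 190.9]
tool_rot: [3.14, 0.001, 1.703]
force: [0.5, 1.6, 4.4]
width: 8.9
gripper_force: 59.9
```

```bash
python3 chk.py w6.png
```

```text
TCP X,Y,z -0.4 143.6 190.9 yaw-rail -0.0009 [3.1405e+00 6.0000e-04 1.7034e+00] F [0.5 1.6 4.4] clk 10.8
liptop 548 X [0.4 1.9 3.5] Y [183.7 203.1 220.9] Z [163.2 164.5 165.8]
wall 604 X [16.  17.8 19.8] Y [183.6 203.2 220.7] Z [158.7 160.1 161.4]
tab 1890 X [-4.1  0.2  4.8] Y [127.9 146.4 157.4] Z [208.4 218.8 221.8]
bridge/leg 744 X [ 3.6  9.2 15.4] Y [144.7 153.5 159.1] Z [148.9 156.1 185. ]
behind 3704 X [24.7 35.9 43. ] Y [133.8 141.2 149.7] Z [244.2 252.6 270.2]
```

Call:
jog_arm(
  plan=[
    {"tx":-0.02,"ty":-0.002,"tz":-0.001,"wx":0,"wy":0,"wz":0,"claw":1},
    {"tx":-0.05,"ty":-0.002,"tz":-0.001,"wx":0,"wy":0,"wz":0,"claw":1},
    {"tx":-0.08,"ty":-0.002,"tz":-0.001,"wx":0,"wy":0,"wz":0,"claw":1},
    {"tx":-0.11,"ty":-0.002,"tz":-0.001,"wx":0,"wy":0,"wz":0,"claw":1},
    {"tx":-0.14,"ty":-0.002,"tz":-0.001,"wx":0,"wy":0,"wz":0,"claw":1},
    {"tx":-0.17,"ty":-0.002,"tz":-0.001,"wx":0,"wy":0,"wz":0,"claw":1},
    {"tx":-0.2,"ty":-0.002,"tz":-0.001,"wx":0,"wy":0,"wz":0,"claw":1},
    {"tx":-0.22,"ty":-0.002,"tz":-0.001,"wx":0,"wy":0,"wz":0,"claw":1},
    {"tx":-0.24,"ty":-0.002,"tz":-0.001,"wx":0,"wy":0,"wz":0,"claw":1},
    {"tx":-0.24,"ty":-0.002,"tz":-0.001,"wx":0,"wy":0,"wz":0,"claw":1},
  ],
)

```text
clock: 11.85
eef_pos: [598.3, 69.9, 190.9]
tool_rot: [-3.141, 0.001, 1.703]
force: [-0.9, 2.4, 6.0]
width: 9.2
gripper_force: 60.1
```

```bash
python3 chk.py w7.png
```

```text
TCP X,Y,z -1.5 70.7 190.9 yaw-rail -0.0013 [-3.1414e+00  1.5000e-03  1.7030e+00] F [-0.9  2.4  6. ] clk 11.85
face 65 X [-0.1 -0.1 -0.1] Y [157.4 171.9 186.2] Z [148.  150.4 151.7]
liptop 1298 X [0.3 1.8 3.8] Y [112.8 153.7 188.2] Z [163.2 164.5 165.8]
wall 1380 X [16.  17.9 19.8] Y [112.8 154.9 189.3] Z [158.7 160.2 161.4]
tab 1898 X [-5.2 -0.9  3.7] Y [54.9 73.6 84.6] Z [208.2 218.7 221.7]
bridge/leg 737 X [ 2.5  7.9 14.1] Y [72.7 80.8 86.9] Z [149.3 163.5 184.8]
behind 11732 X [24.1 38.3 56.1] Y [62.2 81.6 83.1] Z [241.4 261.3 277.2]
```

Call:
jog_arm(
  plan=[
    {"tx":0,"ty":0.001,"tz":-0.001,"wx":0,"wy":0,"wz":0,"claw":1},
    {"tx":-0.015,"ty":0.001,"tz":-0.001,"wx":0,"wy":0,"wz":0,"claw":1},
    {"tx":-0.03,"ty":0.001,"tz":-0.001,"wx":0,"wy":0,"wz":0,"claw":1},
    {"tx":-0.045,"ty":0.001,"tz":-0.001,"wx":0,"wy":0,"wz":0,"claw":1},
    {"tx":-0.045,"ty":0.001,"tz":-0.001,"wx":0,"wy":0,"wz":0,"claw":1},
  ],
)

```text
clock: 12.4
eef_pos: [600.1, 56.4, 190.7]
tool_rot: [-3.141, 0.002, 1.703]
force: [0.3, -0.5, 2.2]
width: 9.3
gripper_force: 59.6
```

```bash
python3 chk.py w8.png
python3 - <<'E'
from h import *
# side/top: stop face, bystander geometry near the rail
o=np.array([609.24,0]); yaw=.1335; ex=np.array([np.cos(yaw),np.sin(yaw)]); ey=np.array([-ex[1],ex[0]])
d=np.load('side.npy',allow_pickle=True).item(); W=cloud(d); X=(W[...,:2]-o)@ex; Y=(W[...,:2]-o)@ey; Z=W[...,2]
m=(X>22)&(X<110)&(Z>60)&(Y<130)&(Y>-60); print(m.sum(), np.nanpercentile(Z[m],[50,95,100]) if m.any() else '')
E
```

```text
TCP X,Y,z -1.5 57.1 190.7 yaw-rail -0.0011 [-3.1405e+00  2.1000e-03  1.7031e+00] F [ 0.3 -0.5  2.2] clk 12.4
face 54 X [-0.2 -0.2 -0.2] Y [157.2 168.3 179.4] Z [146.8 150.2 151.4]
liptop 1315 X [0.2 2.1 3.8] Y [ 99.4 140.2 174.5] Z [163.2 164.4 165.8]
wall 1383 X [16.  17.9 19.8] Y [ 99.3 141.3 175.5] Z [158.6 160.1 161.3]
tab 1898 X [-5.2 -0.9  3.6] Y [41.3 60.  71.1] Z [208.  218.5 221.5]
bridge/leg 657 X [ 2.4  7.7 13.4] Y [63.5 67.9 73.7] Z [149.2 164.5 184.7]
behind 11758 X [24.1 38.3 56.1] Y [48.7 68.1 69.6] Z [241.1 261.  277. ]
33 [148.54638589 151.59561395 152.98655633]
```

Call:
jog_arm(
  plan=[
    {"tx":-0.005,"ty":0.001,"tz":0,"wx":0,"wy":0,"wz":0,"claw":1},
    {"tx":-0.01,"ty":0.001,"tz":0,"wx":0,"wy":0,"wz":0,"claw":1},
    {"tx":-0.015,"ty":0.001,"tz":0,"wx":0,"wy":0,"wz":0,"claw":1},
    {"tx":-0.015,"ty":0.001,"tz":0,"wx":0,"wy":0,"wz":0,"claw":1},
  ],
)

```text
clock: 12.85
eef_pos: [600.8, 53.6, 190.7]
tool_rot: [-3.141, 0.001, 1.705]
force: [0.4, 0.5, -1.1]
width: 8.8
gripper_force: 59.1
```

Call:
jog_arm(
  plan=[
    {"tx":-0.004,"ty":0,"tz":0,"wx":0,"wy":0,"wz":0,"claw":1},
    {"tx":-0.007,"ty":0,"tz":0,"wx":0,"wy":0,"wz":0,"claw":1},
    {"tx":-0.007,"ty":0,"tz":0,"wx":0,"wy":0,"wz":0,"claw":1},
  ],
)

```text
clock: 13.15
eef_pos: [601.1, 51.4, 190.7]
tool_rot: [-3.141, 0.001, 1.704]
force: [0.2, 0.3, -2.8]
width: 8.9
gripper_force: 58.8
```

The press force vanished, so the hook is over the pocket. Probing down gently.

Call:
jog_arm(
  plan=[
    {"tx":-0.003,"ty":0,"tz":0,"wx":0,"wy":0,"wz":0,"claw":1},
    {"tx":-0.003,"ty":0,"tz":0.003,"wx":0,"wy":0,"wz":0,"claw":1},
    {"tx":-0.003,"ty":0,"tz":0.006,"wx":0,"wy":0,"wz":0,"claw":1},
    {"tx":-0.003,"ty":0,"tz":0.006,"wx":0,"wy":0,"wz":0,"claw":1},
  ],
)

```text
clock: 13.55
eef_pos: [601.3, 51.3, 189.1]
tool_rot: [-3.141, 0.0, 1.705]
force: [-1.6, -0.6, -2.6]
width: 8.6
gripper_force: 58.8
```

Call:
jog_arm(
  plan=[
    {"tx":0,"ty":0,"tz":0.004,"wx":0,"wy":0,"wz":0,"claw":1},
    {"tx":0,"ty":0,"tz":0.008,"wx":0,"wy":0,"wz":0,"claw":1},
    {"tx":0,"ty":0,"tz":0.012,"wx":0,"wy":0,"wz":0,"claw":1},
    {"tx":0,"ty":0,"tz":0.016,"wx":0,"wy":0,"wz":0,"claw":1},
    {"tx":0,"ty":0,"tz":0.02,"wx":0,"wy":0,"wz":0,"claw":1},
    {"tx":0,"ty":0,"tz":0.02,"wx":0,"wy":0,"wz":0,"claw":1},
  ],
)

```text
clock: 14.15
eef_pos: [601.3, 51.3, 183.1]
tool_rot: [-3.141, 0.0, 1.705]
force: [0.4, 0.1, -2.3]
width: 9.1
gripper_force: 58.8
```

Call:
jog_arm(
  plan=[
    {"tx":0,"ty":0,"tz":0.003,"wx":0,"wy":0,"wz":0,"claw":1},
    {"tx":0,"ty":0,"tz":0.006,"wx":0,"wy":0,"wz":0,"claw":1},
    {"tx":0,"ty":0,"tz":0.006,"wx":0,"wy":0,"wz":0,"claw":1},
  ],
)

```text
clock: 14.45
eef_pos: [601.4, 51.3, 181.4]
tool_rot: [-3.141, 0.0, 1.705]
force: [0.0, -0.3, -2.6]
width: 8.9
gripper_force: 58.8
```

Call:
jog_arm(
  plan=[
    {"tx":0,"ty":0,"tz":0.002,"wx":0,"wy":0,"wz":0,"claw":1},
    {"tx":0,"ty":0,"tz":0.003,"wx":0,"wy":0,"wz":0,"claw":1},
    {"tx":0,"ty":0,"tz":0.003,"wx":0,"wy":0,"wz":0,"claw":1},
  ],
)

```text
clock: 14.75
eef_pos: [601.6, 51.4, 181.0]
tool_rot: [3.141, 0.0, 1.705]
force: [-0.7, 0.3, 1.1]
width: 9.1
gripper_force: 59.4
```

Call:
jog_arm(
  plan=[
    {"tx":0,"ty":0,"tz":0,"wx":0,"wy":0,"wz":0,"claw":0.85},
    {"tx":0,"ty":0,"tz":0,"wx":0,"wy":0,"wz":0,"claw":0.75},
    {"tx":0,"ty":0,"tz":0,"wx":0,"wy":0,"wz":0,"claw":0.6},
    {"tx":0,"ty":0,"tz":0,"wx":0,"wy":0,"wz":0,"claw":0.5},
    {"tx":0,"ty":0,"tz":0,"wx":0,"wy":0,"wz":0,"claw":0.5},
    {"tx":0,"ty":0,"tz":0,"wx":0,"wy":0,"wz":0,"claw":0.5},
  ],
)

```text
clock: 15.35
eef_pos: [601.5, 51.4, 180.6]
tool_rot: [3.141, -0.0, 1.705]
force: [0.4, 0.2, 0.4]
width: 42.7
gripper_force: 0.0
```

Call:
jog_arm(
  plan=[
    {"tx":0,"ty":0,"tz":-0.03,"wx":0,"wy":0,"wz":0,"claw":0.5},
    {"tx":0,"ty":0,"tz":-0.08,"wx":0,"wy":0,"wz":0,"claw":0.5},
    {"tx":0,"ty":0,"tz":-0.16,"wx":0,"wy":0,"wz":0,"claw":0.5},
    {"tx":0,"ty":0,"tz":-0.28,"wx":0,"wy":0,"wz":0,"claw":0.5},
    {"tx":0.1,"ty":0,"tz":-0.4,"wx":0,"wy":0,"wz":0,"claw":0.5},
    {"tx":0.2,"ty":-0.1,"tz":-0.5,"wx":0,"wy":0,"wz":0,"claw":0.5},
    {"tx":0.2,"ty":-0.2,"tz":-0.5,"wx":0,"wy":0,"wz":0,"claw":0.5},
    {"tx":0.2,"ty":-0.2,"tz":-0.5,"wx":0,"wy":0,"wz":0,"claw":0.5},
  ],
)

```text
clock: 16.15
eef_pos: [530.7, 104.1, 332.8]
tool_rot: [3.141, 0.001, 1.709]
force: [-0.1, -0.4, -0.2]
width: 42.7
gripper_force: 0.0
```

```bash
python3 chk.py w9.png
python3 - <<'E'
from h import *
d=ctrl.get_image('wrist'); s=ctrl.get_image('side')
a=cv2.resize(d['img'][100:400,240:540],(400,400)); b=cv2.resize(s['img'][150:260,230:340],(400,400),interpolation=3)
cv2.imwrite('pics/fin.png',np.hstack([a,b])[...,::-1])
E
```

```text
TCP X,Y,z -64.0 113.7 332.8 yaw-rail 0.0045 [3.1411e+00 1.1000e-03 1.7088e+00] F [-0.1 -0.4 -0.2] clk 16.15
face 651 X [-0.6  0.1  0.4] Y [156.5 189.4 220. ] Z [109.8 136.6 156.7]
liptop 350 X [0.1 1.8 3.7] Y [146.8 185.3 219.8] Z [163.2 164.4 165.8]
wall 406 X [15.9 17.7 19.8] Y [146.8 184.9 219.6] Z [158.3 160.1 161.6]
orange 452 X [ 0.5  8.  18. ] Y [-208.1 -158.    30.6] Z [  1.7  25.3 153.9]
```

View pics/fin.png

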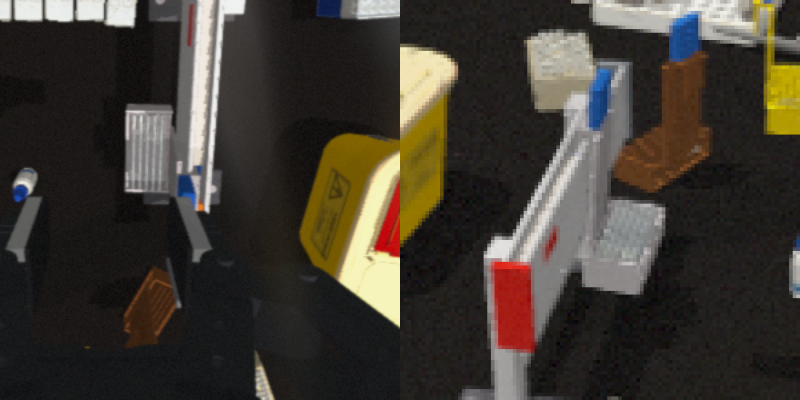

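The crop shows the carrier hanging on the rail in front of the orange stop (blue tab at (185,188) left, (598,98) right). One height check before handing in.

Run:
```python
from h import *
o=np.array([609.24,0]); yaw=.1335; ex=np.array([np.cos(yaw),np.sin(yaw)]); ey=np.array([-ex[1],ex[0]])
for n in ['side','wrist']:
    st=ctrl.read_state(); d=ctrl.get_image(n); W=cloud(d,st); hsv=cv2.cvtColor(d['img'],cv2.COLOR_RGB2HSV); X=(W[...,:2]-o)@ex; Y=(W[...,:2]-o)@ey; Z=W[...,2]
    for nm,m in [('tab',(hsv[...,0]>95)&(hsv[...,0]<125)&(hsv[...,1]>120)&(Z>165)&(Z<240)&(abs(X)<25)&(abs(Y-49)<40)),('basket',(Z>45)&(Z<95)&(X>-60)&(X<-8)&(abs(Y-49)<55)),('stop',(hsv[...,0]>6)&(hsv[...,0]<22)&(hsv[...,1]>120)&(abs(X-10)<10)&(Z>140)&(Z<170))]:
        if m.sum()>2: print(n,nm,m.sum(),'X',np.percentile(X[m],[3,50,97]).round(1),'Y',np.percentile(Y[m],[3,50,97]).round(1),'Z',np.percentile(Z[m],[3,50,97]).round(1))
```

```text
side tab 70 X [-12.5  -9.7  -4.1] Y [35.4 59.9 69.4] Z [177.5 198.1 210.1]
side basket 362 X [-43.7 -29.1 -10.2] Y [ 9.1 59.6 94.4] Z [52.8 71.7 82.4]
side stop 3 X [ 5.2  9.9 13.1] Y [-2547.  -2534.4 -2512.9] Z [165.7 166.4 168.9]
wrist tab 188 X [-11.4  -7.2  -2.6] Y [58.6 65.2 66. ] Z [177.4 196.8 208.5]
wrist basket 1769 X [-42.5 -24.8  -9.6] Y [10.2 49.7 91.8] Z [52.4 55.9 82.4]
wrist stop 23 X [11.7 13.  14.7] Y [28.3 31.4 33.7] Z [152.3 157.6 159.2]
```

```bash
python3 -c "
from cell import ctrl; print(ctrl.finish_job())"
```

```text
the job is handed in; nothing more can be done
None
```

The steel carrier hangs on the rail with its hook fully down in the pocket in front of the orange stop. The stop has not moved, the gripper is clear, and the job was handed in at about 16 s; no verdict came back.

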